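# Tip the tall carton onto the packing mat and push it home

## Task

Push the tall carton high on its back so that it topples and comes to rest lying flat inside the outlined rectangle on the packing mat, then push it along the mat by its foot end until its top end sits square and flush against the steel stop bar. Only push it: do not pick it up at any time, and do not shove it along the mat while it is still standing. Leave everything else on the counter as it is.

Things in the scene. Friction and masses are not known exactly. Their poses are not given: they have to be found in the camera images.
- carton: Tall closed cardboard carton, 50 mm deep (x) x 90 wide (y) x 170 tall (z), about 0.25 kg. Origin: centre of its underside. Starts upright at the end of the mat, its broad +x face towards the outlined rectangle, its x axis within 5 degrees of the mat's. It tips over the bottom edge of its +x face; leaned past about 0.29 rad it falls by itself onto that face, its z then pointing to the stop bar.
- mat: Black rubber packing mat, fixed, 340 x 200 mm, 4 mm thick. Origin: on the counter surface, 4 mm below the mat's top, at point zone's place. x points from the carton's end to the stop bar, y to the left of that, z up. The mat reaches from x = -200 to +140 mm.
- zone (a point): Middle (x = 0, y = 0) of the outlined rectangle, on the mat's top. White painted lines, 5 mm wide, without height; outer edges at mat x = -131 and +126 mm, y = -85 and +85 mm. The carton starts across the outline's -x line.
- stop (a point): Middle of the stop bar's face that looks towards the carton, at the mat's top surface: x = 128 mm, y = 0 on the mat. The stop is a fixed steel bar across the mat, 160 mm long, 12 mm thick, 30 mm high above the mat.
- carton_mid (a point): Centre of the tall carton (85 mm above its underside along its z): 89 mm above the counter when upright, 29 mm when lying flat on the mat.
- foot_l (a point): Corner of the tall carton's +x face at its underside, +y side: carton (25, 45, 0) mm.
- foot_r (a point): Corner of the tall carton's +x face at its underside, -y side: carton (25, -45, 0) mm.
- top_l (a point): Corner of the tall carton's +x face at its top, +y side: carton (25, 45, 170) mm.
- top_r (a point): Corner of the tall carton's +x face at its top, -y side: carton (25, -45, 170) mm.
- small_carton: Small cardboard carton of the same make, 50 x 70 mm, 85 mm tall, standing on the counter beside the mat. Loose; leave alone. Origin at the centre of its underside.
- tin: Round steel tin with a paper band, 60 mm diameter, 85 mm tall, standing beside the mat. Loose; leave alone. Origin at the centre of its underside.
- cups: Nested stack of paper cups, 48 mm diameter at the foot, 69 mm at the top, 80 mm tall, standing beside the mat. Loose; leave alone. Origin at the centre of its underside.
- honey: Amber glass jar with a brass cap, 64 mm diameter, 90 mm tall, on the right of the counter. Loose; leave alone. Origin at the centre of its underside.
- canister: Steel milk can with a narrow neck, 100 mm diameter, 170 mm tall, on the left of the counter. Loose; leave alone. Origin at the centre of its underside.
- napkins: White square napkin holder, 120 x 120 x 90 mm, on the left of the counter. Loose; leave alone. Origin at the centre of its underside.
- spatula: Spatula lying on the right of the counter. Loose; leave alone. Origin midway along it, at its underside.
There are look-alikes about, which are no part of the job. What is shaped like the carton but purple or yellow is not meant.

How it is judged:
By the outcome, as a careful person would: the job done as asked, in the order asked, and still so for the second after the job is handed in, with the robot touching nothing.
It also fails if it takes over 48 s, if anything falls off the work surface, if the arm or the gripper's body presses on something with over 40 N, if the wrist force passes 120 N, or if a joint passes its speed limit or range.

## Robot

A 7-joint arm with a two-finger parallel gripper is mounted at the origin on the work surface. World frame = base frame: x ahead of the robot, y to its left, z up, the work surface at z = 0. Lengths are in m, angles in rad, forces in N, time in s.
With the tool pointing down it reaches from about 0.425 to 0.95 m from the base axis. Payload 16.7 kg.
Tool frame: the origin (TCP) lies midway between the tips of the shut fingers; the grasp point (between the pads) lies 19 mm behind it; z points along the fingers, y is the direction in which the jaws open and shut (so a half turn about z gives the same grasp; the last joint's range is limited). The gripper opens to 94 mm and grips with 3 to 60 N. Pads are 16 mm wide; open, the fingers measure 119 mm over their backs; the gripper's body (75 mm by 177 mm) begins 78 mm behind the grasp point.
Start: joints at [1.185, 0.426, 0.074, 1.606, -0.034, 1.111, -0.067], TCP at [0.158, -0.656, 0.205] pointing down, gripper open.
Joint ranges: [-2.85, 2.85], [-0.5, 2.14], [-1.23, 1.37], [0.21, 2.46], [-1.02, 4.16], [0.16, 2.05], [-2.73, 2.73]. Speed limits (rad/s): [1.89, 1.89, 2.39, 2.39, 3.01, 3.01, 3.01].

## Interface

Orientations are given as a unit quaternion [x, y, z, w].
In Python, from station import bot gives the robot as it stands. The module is installed in compiled form; this text tells all that it offers.
- The arm moves only by the tool apply_moves, never from a script. Its argument "rows" is a list of rows, each a list of 5 numbers: the shift along the tool's x, y, z in mm, then the turn about the tool's z in rad, then the closure in counts, from 0 (fully open) to 255 (shut). A call has exactly 5 rows; each row shifts and turns the commanded pose from where the row before left it, along the tool's axes as they then stand; what a row does not reach is not made up. A row lasts 1/8 s, in which the tool goes at most 62.5 mm and 10.7 degrees, less where a joint would pass 70% of its speed; a pose out of reach is approached as far as the arm can. A call is refused whole if a number of a shift passes 62.5 or a number of a turn 0.188, either way. A call with a gripper value outside its range is refused whole. The fingers move at their own pace and stop on an object; "squeeze" is the grip in N (left out, the last holds). Time passes only in rows, so rows that do not move let the fingers close, or fill a call up. It gives the time, the measured TCP pose, the force and the opening at its end, in the units of the state.
- bot.read_state(): the state, without advancing time (a new reading comes with each control period).
- bot.read_camera(name): name is "scene" or "top"; returns the picture (400x640x3 uint8, red, green, blue); there is no depth.
- bot.get_calibration(name): a dict with "camera_matrix" (3x3 intrinsics, pixels), "world_to_cam" (4x4, takes a point from world to camera coordinates). Camera axes: x right, y down, z forward; pixel columns grow to the right and rows downward; lengths in m; the calibration is good to about 2 mm. A picture is of the moment at which its call begins. get_calibration takes no time and is no camera call.
- bot.finish_job(): hands the job in, once; it reports no verdict.
The state is a dict: "time": time; "joints": joint angles; "dq": joint speeds; "joint_torque": joint torques, N m; "tool_pos": TCP position; "orientation": TCP orientation; "wrist_force": force on the tool from outside, world axes, zero at the start; "moment": the same for the moment, N m; "finger_gap": finger opening in m.
Only numpy, scipy, OpenCV 4.12 (cv2) and the standard library are available. Lean on these libraries where they do the work, as an engineer would, in place of code of your own. Each camera call takes 0.05 s, during which the arm holds its last target. There are 200 camera calls.

## Working session

There is one attempt and no reset: what is moved stays moved. The work goes in short steps, Python scripts to look and compute and a tool call to move; the robot and the scene stay as the last step left them, time stands still between calls to the robot, and variables do not carry over. Pictures are saved under pics/ and viewed, about 8 in all and at most 12, crops included, and the job is handed in when it is done.

Besides the shell and the picture viewer there is one more tool, called after "Call:" as a command line: name --pt "numbers of a row" for each row, then --argument value for the rest. apply_moves: Moves the arm, as the interface text tells. Its arguments: {"type":"object","properties":{"rows":{"type":"array","items":{"type":"array","items":{"type":"number"}}},"squeeze":{"type":"number"}},"required":["rows"]}

```bash
mkdir -p pics; python3 - <<'E'
from station import bot
import cv2,numpy as np
np.set_printoptions(precision=4,suppress=True)
for n in("scene","top"):
    im=bot.read_camera(n); cv2.imwrite(f"pics/{n}0.png",im[:,:,::-1]); c=bot.get_calibration(n); print(n,np.array(c["camera_matrix"]),np.array(c["world_to_cam"]))
s=bot.read_state(); print({k:np.round(v,4) for k,v in s.items()})
E
```

```text
scene [[504.0221   0.     316.3008]
 [  0.     504.0221 201.1424]
 [  0.       0.       1.    ]] [[ 0.3704  0.9289  0.0045 -0.2099]
 [ 0.5403 -0.2115 -0.8145 -0.1863]
 [-0.7556  0.3041 -0.5802  2.0381]
 [ 0.      0.      0.      1.    ]]
top [[443.771    0.     316.8141]
 [  0.     443.771  207.1922]
 [  0.       0.       1.    ]] [[ 0.0223 -0.9998 -0.002   0.025 ]
 [-0.9786 -0.0214 -0.2049  0.5559]
 [ 0.2048  0.0065 -0.9788  1.2276]
 [ 0.      0.      0.      1.    ]]
{'time': np.float64(0.1), 'joints': array([ 1.1855,  0.4266,  0.0738,  1.6065, -0.0341,  1.1108, -0.0671]), 'dq': array([ 0.0003,  0.0003, -0.0001, -0.0027, -0.001 , -0.0012,  0.0019]), 'joint_torque': array([  0.0116, -93.7467,   3.6787, -45.5037,  -0.0485,   0.0169,
         0.    ]), 'tool_pos': array([ 0.1576, -0.6559,  0.2049]), 'orientation': array([ 0.9931,  0.1176, -0.0001, -0.0006]), 'wrist_force': array([-0.0027, -0.0592, -0.45  ]), 'moment': array([-0.0074, -0.0076, -0.0253]), 'finger_gap': np.float64(0.0938)}
```

View pics/scene0.png

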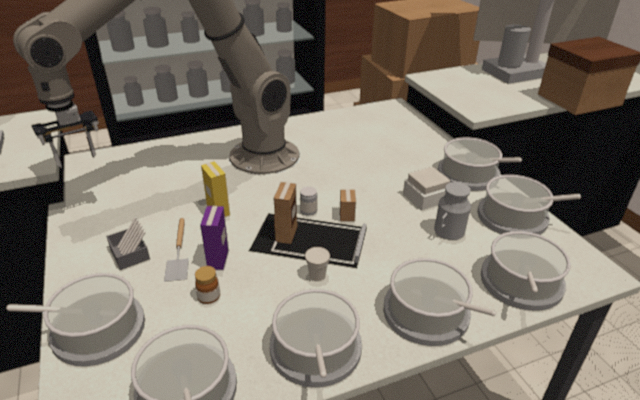

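View pics/top0.png

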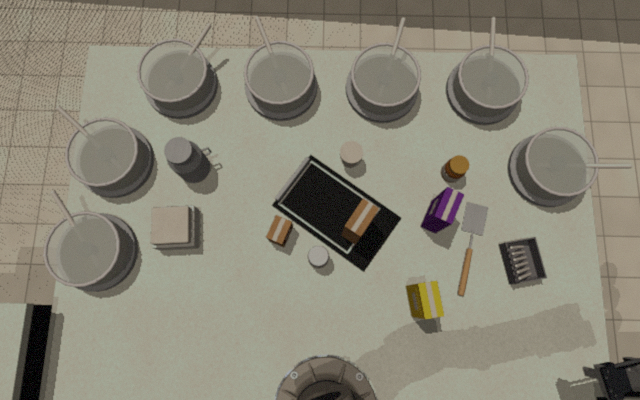

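Top view: the brown tall carton is at about (360,220), on the black mat. The lookalikes are purple (442,210), yellow (425,298) and the small brown carton (280,230). The tall brown one on the mat fits. I'll confirm it in an enlarged crop and measure the mat.

```bash
cat >h.py <<'E'
from station import bot
import cv2,numpy as np
np.set_printoptions(precision=4,suppress=True)
def cal(n):
    c=bot.get_calibration(n); return np.array(c["camera_matrix"]),np.array(c["world_to_cam"])
def ray(n,uv,z):
    K,T=cal(n); uv=np.atleast_2d(np.array(uv,float))
    d=(np.linalg.inv(K)@np.c_[uv,np.ones(len(uv))].T).T@T[:3,:3]; o=-T[:3,:3].T@T[:3,3]
    return o+d*((z-o[2])/d[:,2])[:,None]
def proj(n,P):
    K,T=cal(n); P=np.atleast_2d(P); q=(P@T[:3,:3].T+T[:3,3])@K.T; return q[:,:2]/q[:,2:]
def crop(im,x0,y0,w,h,k): return cv2.resize(im[y0:y0+h,x0:x0+w],None,fx=k,fy=k,interpolation=cv2.INTER_CUBIC)
E
python3 - <<'E'
from h import *
t=cv2.imread("pics/top0.png"); s=cv2.imread("pics/scene0.png")
a=crop(t,265,140,145,140,4); b=crop(s,240,170,140,110,4)
out=np.zeros((1000,580,3),np.uint8); out[:560,:580]=a; out[560:,:560]=b
cv2.imwrite("pics/c1.png",a); cv2.imwrite("pics/c2.png",b)
# carton+mat blob
hsv=cv2.cvtColor(t,cv2.COLOR_BGR2HSV)
m=((hsv[...,2]<60)).astype(np.uint8); m[:140]=0;m[280:]=0;m[:,:265]=0;m[:,410:]=0
cs=cv2.findContours(m,cv2.RETR_EXTERNAL,cv2.CHAIN_APPROX_NONE)[0]; c=max(cs,key=cv2.contourArea)
r=cv2.minAreaRect(ray("top",c[:,0,:],0.004)[:,:2].astype(np.float32)); print(r,cv2.boxPoints(r))
E
```

```text
((0.5549481511116028, -0.020878568291664124), (0.3354332745075226, 0.19612179696559906), 55.206729888916016) [[ 0.3787 -0.1027]
 [ 0.5398 -0.2146]
 [ 0.7312  0.0609]
 [ 0.5701  0.1728]]
```

View pics/c1.png

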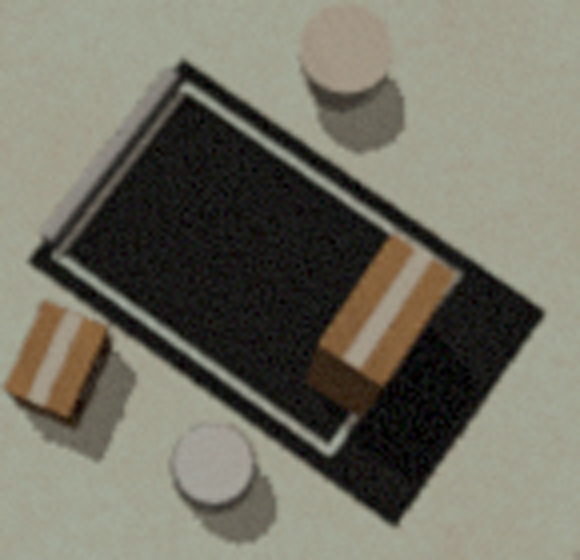

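View pics/c2.png

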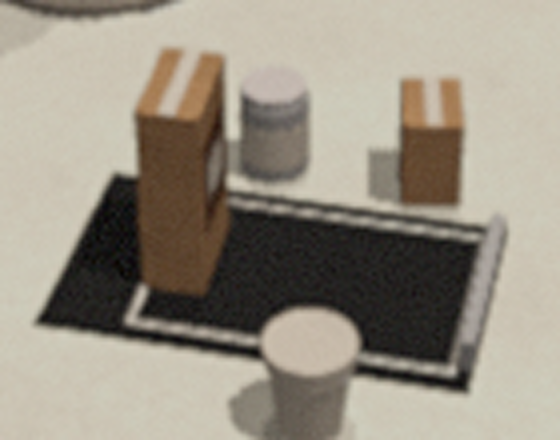

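Crops: the brown tall carton with a tape stripe stands on the outline's -x line, and the steel bar is at the upper-left end. This confirms it is the target. Next, the poses.

```bash
python3 - <<'E'
from h import *
f=lambda p,x0,y0:(np.array(p)+.5)/4-.5+np.array([x0,y0])
def fit(M,W): # rigid 2D
    mc,wc=M.mean(0),W.mean(0); A=(M-mc).T@(W-wc); th=np.arctan2(A[0,1]-A[1,0],A[0,0]+A[1,1]); R=np.array([[np.cos(th),-np.sin(th)],[np.sin(th),np.cos(th)]]); t=wc-R@mc
    return th,R,t,np.linalg.norm(M@R.T+t-W,axis=1)
W=ray("top",f([(183,62),(33,260),(395,523),(543,315)],265,140),.004)[:,:2]
M=np.array([[.14,-.1],[.14,.1],[-.2,.1],[-.2,-.1]]); th,R,t,e=fit(M,W); print("mat top",np.degrees(th),t,e)
W=ray("scene",f([(468,390),(38,323),(118,174)],240,170),.004)[:,:2]
th2,R2,t2,e=fit(np.array([[.14,-.1],[-.2,-.1],[-.2,.1]]),W); print("mat scene",np.degrees(th2),t2,e)
C=np.array([[.025,-.045],[.025,.045],[-.025,.045],[-.025,-.045]])
W=ray("top",f([(396,234),(321,343),(378,380),(461,273)],265,140),.174)[:,:2]; print(W)
tc,Rc,c,e=fit(C,W); print("carton top",np.degrees(tc),c,e,"in mat",(c-t)@R)
W=ray("scene",f([(207,119),(225,56),(163,49),(138,112)],240,170),.174)[:,:2]
tc2,_,c2,e=fit(C,W); print("carton scene",np.degrees(tc2),c2,e,"in mat",(c2-t)@R)
for nm,p,z in(("cups",(347,45),.08),("small",(58,345),.085),("tin",(214,463),.085)):
    w=ray("top",f([p],265,140),z)[0,:2]; print(nm,w,(w-t)@R)
E
```

```text
mat top 55.04427062753088 [0.5721 0.0033] [0.0037 0.0048 0.0046 0.0044]
mat scene 55.25221125457701 [0.5793 0.0049] [0.0044 0.0007 0.0039]
[[ 0.558  -0.0864]
 [ 0.484  -0.0377]
 [ 0.4606 -0.0748]
 [ 0.5326 -0.1291]]
carton top 55.62955242506742 [ 0.5088 -0.082 ] [0.0021 0.0024 0.0039 0.0013] in mat [-0.1062  0.003 ]
carton scene 59.61930842484443 [ 0.5157 -0.0808] [0.0024 0.0034 0.0012 0.0028] in mat [-0.1013 -0.0019]
cups [ 0.7208 -0.0601] [ 0.0332 -0.1581]
small [0.4936 0.1417] [0.0684 0.1437]
tin [0.4132 0.0304] [-0.0688  0.1458]
```

```bash
python3 - <<'E'
from h import *
for n,p in(("yellow",(424,285)),("purple",(447,200))):
    w=ray("top",[p],.17)[0]; print(n,w)
E
```

```text
yellow [ 0.3355 -0.2404  0.17  ]
purple [ 0.5586 -0.3072  0.17  ]
```

Call:
apply_moves --pt "40 -40 0 0 110" --pt "40 -40 0 0 110" --pt "40 -40 0 0 110" --pt "40 -40 0 0 110" --pt "40 -40 0 0 110" --squeeze 10

```text
time: 0.72
tool_pos: [0.3061, -0.4133, 0.2054]
orientation: [0.993, 0.118, -0.0, -0.0]
wrist_force: [1.1, -0.6, 0.5]
finger_gap: 0.054
```

Call:
apply_moves --pt "42 -42 0 0 110" --pt "42 -42 0 0 110" --pt "42 -42 0 0 110" --pt "42 -42 0 0 110" --pt "42 -42 0 0 110"

```text
time: 1.35
tool_pos: [0.4612, -0.1601, 0.2055]
orientation: [0.993, 0.117, 0.0, 0.0]
wrist_force: [0.5, -0.3, -0.1]
finger_gap: 0.0535
```

Call:
apply_moves --pt "0 0 0 -0.185 110" --pt "0 0 0 -0.185 110" --pt "0 0 0 -0.185 110" --pt "0 0 0 -0.185 110" --pt "0 0 0 0 110"

```text
time: 1.98
tool_pos: [0.4604, -0.1619, 0.2053]
orientation: [0.884, 0.468, -0.0, -0.0]
wrist_force: [0.5, 0.8, -0.2]
finger_gap: 0.0532
```

Call:
apply_moves --pt "0 0 18 0 110" --pt "0 0 18 0 110" --pt "0 0 18 0 110" --pt "0 0 0 0 110" --pt "0 0 0 0 110"

```text
time: 2.6
tool_pos: [0.4609, -0.1619, 0.1521]
orientation: [0.884, 0.468, 0.0, 0.0]
wrist_force: [-0.3, 0.0, -0.5]
finger_gap: 0.0538
```

```bash
python3 - <<'E'
from h import *
from scipy.spatial.transform import Rotation as Ro
s=bot.read_state(); p=np.array(s["tool_pos"]); X=Ro.from_quat(s["orientation"]).as_matrix()
z=np.array([.575,.004,0]); a=np.radians(55.1); R=np.array([[np.cos(a),-np.sin(a)],[np.sin(a),np.cos(a)]])
print(p,"x head",np.degrees(np.arctan2(X[1,0],X[0,0])),"mat",(p[:2]-z[:2])@R, s["finger_gap"])
t=bot.read_camera("top")[:,:,::-1];c=bot.read_camera("scene")[:,:,::-1]
cv2.imwrite("pics/c3.png",np.hstack([crop(t,265,140,160,160,2.5),crop(c,210,110,160,160,2.5)]))
E
```

```text
[ 0.4609 -0.1619  0.1521] x head 55.78368323300178 mat [-0.2014 -0.0013] 0.053844526215136544
```

View pics/c3.png

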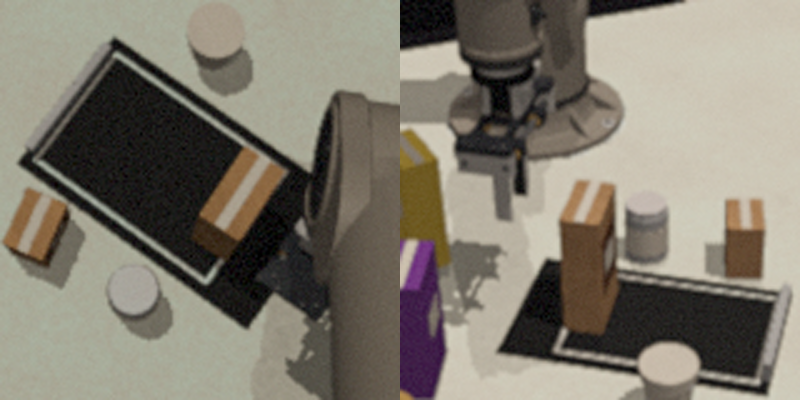

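The gripper is behind the carton's back, nothing between. Moving up to contact, then tipping slowly.

Call:
apply_moves --pt "20 0 0 0 110" --pt "20 0 0 0 110" --pt "10 0 0 0 110" --pt "6 0 0 0 110" --pt "6 0 0 0 110"

```text
time: 3.32
tool_pos: [0.4953, -0.1108, 0.1516]
orientation: [0.883, 0.468, -0.0, 0.0]
wrist_force: [-0.3, -0.3, 1.0]
finger_gap: 0.0531
```

Call:
apply_moves --pt "5 0 0 0 110" --pt "5 0 0 0 110" --pt "5 0 0 0 110" --pt "5 0 0 0 110" --pt "5 0 0 0 110"

```text
time: 3.95
tool_pos: [0.5095, -0.0895, 0.1515]
orientation: [0.883, 0.469, 0.0, -0.0]
wrist_force: [-1.0, 0.1, 0.7]
finger_gap: 0.0533
```

```bash
python3 - <<'E'
from h import *
c=bot.read_camera("scene")[:,:,::-1]
cv2.imwrite("pics/c4.png",crop(c,230,130,150,130,3))
E
```

```text
(no output)
```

View pics/c4.png

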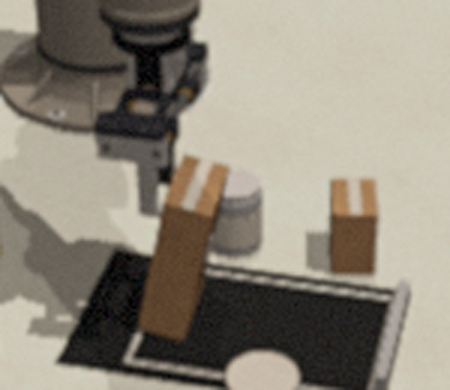

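The carton is leaning over its front foot edge, with the foot in place. Continuing.

Call:
apply_moves --pt "6 0 0 0 110" --pt "6 0 0 0 110" --pt "6 0 0 0 110" --pt "6 0 0 0 110" --pt "6 0 0 0 110"

```text
time: 4.62
tool_pos: [0.5264, -0.0646, 0.1515]
orientation: [0.883, 0.469, 0.0, -0.0]
wrist_force: [0.7, -0.5, 0.4]
finger_gap: 0.0533
```

Call:
apply_moves --pt "0 0 0 0 110" --pt "0 0 0 0 110" --pt "0 0 0 0 110" --pt "0 0 0 0 110" --pt "0 0 0 0 110"

```text
time: 5.25
tool_pos: [0.5261, -0.0651, 0.1515]
orientation: [0.883, 0.469, 0.0, -0.0]
wrist_force: [-0.1, -0.3, 0.3]
finger_gap: 0.0536
```

Call:
apply_moves --pt "-24 0 0 0 110" --pt "-24 0 0 0 110" --pt "-24 0 0 0 110" --pt "-24 0 0 0 110" --pt "0 0 0 0 110"

```text
time: 5.88
tool_pos: [0.4715, -0.1459, 0.1515]
orientation: [0.884, 0.468, -0.0, 0.0]
wrist_force: [1.1, 0.1, 0.0]
finger_gap: 0.0537
```

```bash
python3 - <<'E'
from h import *
t=bot.read_camera("top")[:,:,::-1];c=bot.read_camera("scene")[:,:,::-1]
cv2.imwrite("pics/t5.png",t);cv2.imwrite("pics/s5.png",c)
cv2.imwrite("pics/c5.png",np.hstack([crop(t,265,145,115,130,4)[:,:,:],crop(c,250,180,85,130,4)]))
E
```

```text
(no output)
```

View pics/c5.png

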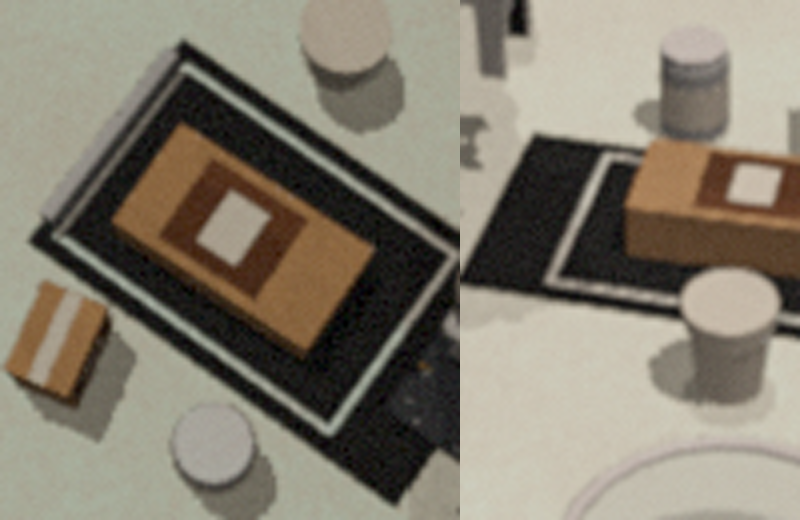

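It lies flat inside the outline (corners in the left half, about (183,125), (113,222), (305,355), (373,248)). Measuring its pose against the bar.

```bash
cat >>h.py <<'E'
def carton(im): # lying, BGR top image
    hsv=cv2.cvtColor(im,cv2.COLOR_BGR2HSV); m=((hsv[...,0]<20)&(hsv[...,1]>90)&(hsv[...,2]>85)).astype(np.uint8)
    k=np.zeros_like(m); k[150:240,285:375]=1; m=m*k   # excludes small carton, by largest contour
    c=max(cv2.findContours(m,cv2.RETR_EXTERNAL,cv2.CHAIN_APPROX_NONE)[0],key=cv2.contourArea)
    r=cv2.minAreaRect(ray("top",cv2.convexHull(c)[:,0,:],.054)[:,:2].astype(np.float32)); return r,cv2.boxPoints(r)
E
python3 - <<'E'
from h import *
t=cv2.imread("pics/t5.png"); f=lambda p:(np.array(p)+.5)/4-.5+np.array([265,145])
r,b=carton(t); print(r); print(b)
z=np.array([.575,.004]); a=np.radians(55.1); R=np.array([[np.cos(a),-np.sin(a)],[np.sin(a),np.cos(a)]])
print("box in mat",(b-z)@R)
w=ray("top",f([(183,125),(113,222),(305,355),(373,248)]),.054)[:,:2]; print("hand",(w-z)@R)
ang=lambda p,q:np.degrees(np.arctan2(*(q-p)[::-1]))
print("sides",ang(w[3],w[0]),ang(w[2],w[1]),"ends",ang(w[0],w[1])-90,ang(w[3],w[2])-90)
q=ray("top",f([(180,65),(58,227)]),.004)[:,:2]; print("bar foot line angle",ang(*q)-90,(q-z)@R)
l=ray("top",f([(183,66),(453,253)]),.004)[:,:2]; print("outline -y side",ang(l[1],l[0]))
l=ray("top",f([(57,236),(330,434)]),.004)[:,:2]; print("outline +y side",ang(l[1],l[0]))
E
```

```text
((0.568291425704956, 0.012886866927146912), (0.17150013148784637, 0.09135374426841736), 57.11398696899414)
[[ 0.4834 -0.0343]
 [ 0.5601 -0.0839]
 [ 0.6532  0.0601]
 [ 0.5765  0.1097]]
box in mat [[-0.0839  0.0532]
 [-0.0806 -0.0381]
 [ 0.0908 -0.032 ]
 [ 0.0875  0.0592]]
hand [[ 0.0874 -0.0303]
 [ 0.0852  0.0589]
 [-0.0846  0.0559]
 [-0.0789 -0.037 ]]
sides 57.432051406133525 56.09381199085171 ends 56.544421094948746 58.62044684521348
bar foot line angle 55.5952163115486 [[ 0.1268 -0.0785]
 [ 0.1255  0.0791]]
outline -y side 55.431063615439584
outline +y side 55.03284454636883
```

Call:
apply_moves --pt "0 -10 32 0.01 110" --pt "0 0 32 0 110" --pt "0 0 32 0 110" --pt "0 0 32 0 110" --pt "0 0 0 0 110"

```text
time: 6.6
tool_pos: [0.4632, -0.1375, 0.0219]
orientation: [0.885, 0.465, -0.001, -0.001]
wrist_force: [0.6, 0.6, 0.1]
finger_gap: 0.0532
```

Call:
apply_moves --pt "25 0 0 0 110" --pt "25 0 0 0 110" --pt "15 0 0 0 110" --pt "10 0 0 0 110" --pt "0 0 0 0 110"

```text
time: 7.22
tool_pos: [0.507, -0.0769, 0.0238]
orientation: [0.886, 0.465, 0.0, 0.0]
wrist_force: [-0.6, -0.4, 0.3]
finger_gap: 0.0534
```

Call:
apply_moves --pt "6 0 0 0 110" --pt "6 0 0 0 110" --pt "6 0 0 0 110" --pt "6 0 0 0 110" --pt "6 0 0 0 110"

```text
time: 7.85
tool_pos: [0.524, -0.0522, 0.0235]
orientation: [0.886, 0.464, -0.0, -0.0]
wrist_force: [-0.3, -1.1, -0.3]
finger_gap: 0.0535
```

```bash
cat >>h.py <<'E'
def rep(name):
    t=bot.read_camera("top")[:,:,::-1]; cv2.imwrite(f"pics/t{name}.png",t)
    z=np.array([.575,.004]); a=np.radians(55.2); R=np.array([[np.cos(a),-np.sin(a)],[np.sin(a),np.cos(a)]])
    r,b=carton(t); print(r,(b-z)@R,sep="\n"); s=bot.read_state(); print("tcp mat",(np.array(s["tool_pos"])[:2]-z)@R,"F mat",np.array(s["wrist_force"])[:2]@R)
E
python3 -c "
from h import *
rep('6')"
```

```text
((0.5861233472824097, 0.034319303929805756), (0.14549267292022705, 0.0914188027381897), 55.41889953613281)
[[-0.0417  0.0536]
 [-0.0413 -0.0378]
 [ 0.1042 -0.0373]
 [ 0.1038  0.0542]]
tcp mat [-0.0743  0.0099] F mat [0.3584 0.5122]
```

The carton has squared to 55.4° (mat 55.2°), and its top end is at about 0.104, so roughly 23 mm remain. Continuing.

Call:
apply_moves --pt "4 0 0 0 110" --pt "4 0 0 0 110" --pt "4 0 0 0 110" --pt "4 0 0 0 110" --pt "2 0 0 0 110"

```text
time: 8.52
tool_pos: [0.5342, -0.0375, 0.0235]
orientation: [0.886, 0.464, 0.0, -0.0]
wrist_force: [-1.0, -1.4, 1.1]
finger_gap: 0.0539
```

Call:
apply_moves --pt "1 0 0 0 110" --pt "1 0 0 0 110" --pt "1 0 0 0 110" --pt "1 0 0 0 110" --pt "1 0 0 0 110"

```text
time: 9.15
tool_pos: [0.5369, -0.0336, 0.0235]
orientation: [0.886, 0.464, -0.0, -0.0]
wrist_force: [-0.3, -1.3, 1.0]
finger_gap: 0.0535
```

```bash
python3 -c "
from h import *
rep('7')"
```

```text
((0.5997412800788879, 0.053929999470710754), (0.13901406526565552, 0.09107869118452072), 55.24229431152344)
[[-0.0144  0.0537]
 [-0.0144 -0.0374]
 [ 0.1247 -0.0373]
 [ 0.1246  0.0538]]
tcp mat [-0.0524  0.0099] F mat [-1.0919 -0.5044]
```

Call:
apply_moves --pt "0.6 0 0 0 110" --pt "0.6 0 0 0 110" --pt "0.6 0 0 0 110" --pt "0.6 0 0 0 110" --pt "0.6 0 0 0 110"

```text
time: 9.82
tool_pos: [0.5373, -0.033, 0.0235]
orientation: [0.886, 0.464, -0.002, 0.0]
wrist_force: [-10.2, -12.0, 12.4]
finger_gap: 0.0536
```

The force rose to about 16 N, so it is pressed against the bar. Backing off and looking.

Call:
apply_moves --pt "-2 0 0 0 110" --pt "-4 0 0 0 110" --pt "-20 0 0 0 110" --pt "-30 0 0 0 110" --pt "-40 0 0 0 110"

```text
time: 10.45
tool_pos: [0.483, -0.1111, 0.0235]
orientation: [0.885, 0.465, 0.0, 0.0]
wrist_force: [0.1, -1.1, 0.8]
finger_gap: 0.0534
```

Call:
apply_moves --pt "0 0 -30 0 110" --pt "0 0 -40 0 110" --pt "0 0 -50 0 110" --pt "0 0 -40 0 110" --pt "0 0 0 0 110"

```text
time: 11.08
tool_pos: [0.4848, -0.1113, 0.1862]
orientation: [0.886, 0.464, 0.002, 0.002]
wrist_force: [-0.2, 0.6, -0.5]
finger_gap: 0.0537
```

```bash
python3 - <<'E'
from h import *
rep('8')
t=cv2.imread("pics/t8.png");c=bot.read_camera("scene")[:,:,::-1]
cv2.imwrite("pics/c8.png",np.hstack([crop(t,265,145,100,130,4),crop(c,280,180,95,130,4)]))
E
```

```text
((0.591278076171875, 0.041956499218940735), (0.16953377425670624, 0.09147047996520996), 55.30035400390625)
[[-0.0444  0.0539]
 [-0.0442 -0.0376]
 [ 0.1253 -0.0373]
 [ 0.1251  0.0542]]
tcp mat [-0.1465  0.0091] F mat [ 0.3942 -0.1079]
```

View pics/c8.png

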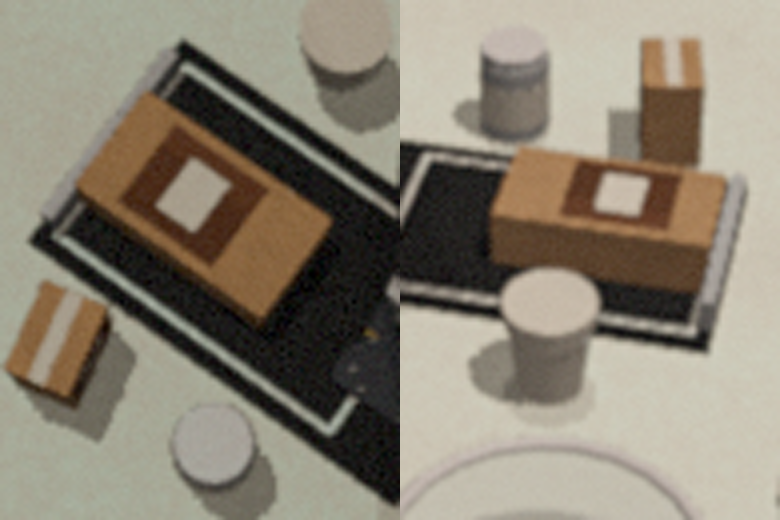

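The carton is flush and square against the bar in both views, flat and inside the outline, with the neighbours where they were and the gripper clear. Handing in.

```bash
python3 -c "
from station import bot
print(bot.finish_job())"
```

```text
the job is handed in; nothing more can be done
None
```

The carton is lying flat inside the outline with its top end against the stop bar, and I've handed the job in (about 11 s used of 48 s). I pushed it high on its back with two part-open fingers until it toppled, then pushed it by its foot end to the bar. It was never gripped or lifted. Halfway through the lean, a picture showed the foot still in place.

- **Contact:** at the end the force along the push rose from about 1 N to about 16 N while the tool advanced only 0.7 of the commanded 3 mm. The tool also felt about 12 N upward at that moment. I backed off straight away, and the wrist force fell to its usual 1 N or so.
- **Squareness:** after backing off, the carton measured 55.3° against about 55.2° for the mat. It sits about 8 mm to the left of the mat's midline, still inside the outline.
- **Flushness:** the carton's top end measured at x = 125 mm on the mat, against 128 mm for the bar face. My bar-foot measurement gave about 126 mm and the camera calibration is good to about 2 mm. I took it as flush from the force rise and the pictures, which show no gap.
- **Neighbours:** the tin, cups and small carton look unmoved in the last crops. I did not re-measure them or check the objects farther away, though the arm's path cleared them.

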